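# Focus the bench magnifier on the carburettor

### The arm

A 7-joint arm with a two-finger parallel gripper is mounted at the origin on the work surface. World frame = base frame: x ahead of the robot, y to its left, z up, the work surface at z = 0. Lengths are in m, angles in rad, forces in N, time in s.
With the tool pointing down it reaches from about 0.35 to 0.9 m from the base axis. Payload 7.2 kg.
Tool frame: the origin (TCP) lies between the finger pads; the fingertips stand 11 mm ahead of it and the grasp point (between the pads) lies 8 mm behind it (arm.tcp_to_tips is the distance from the TCP to the fingertips, in m); z points along the fingers, y is the line along which they close (so a half turn about z gives the same grasp; the last joint's range is limited). The gripper opens to 85 mm and grips with 20 to 120 N. Pads are 22 mm wide; open, the fingers measure 114 mm over their backs; the gripper's body (76 mm by 85 mm) begins 54 mm behind the grasp point. The pads swing forward as they close: fully open they stand 13 mm farther back than shut.
Start: joints at [-0.068, 0.411, -0.013, 1.596, 0.006, 1.134, -0.082], TCP at [0.625, -0, 0.242] pointing down, gripper open.
Joint ranges: [-2.95, 2.95], [-0.29, 1.99], [-1.47, 1.44], [0.14, 2.54], [-1.03, 4.17], [0.13, 1.85], [-2.86, 2.86]. Speed limits (rad/s): [2.39, 2.39, 3.01, 3.01, 3.14, 3.14, 3.14].

### API

Orientations are given as a unit quaternion [w, x, y, z].
In Python, from rig import status, capture, order, arm gives the robot as it stands.
- The arm moves only by the tool play_rows, never from a script. Its arguments are lists of equal length, an entry for each row: "dp": the shift along the tool's x, y, z scaled (see below), a list of three; "rotation": the turn, a rotation vector about the tool's x, y, z scaled (see below), a list of three. A call has 1 to 12 rows; each row is the pose to reach, as a shift and turn from the pose commanded when the call began, along the tool's axes at that moment; what a row does not reach only later rows make up. The controller multiplies each number of a shift by 15 cm and each number of a turn by 90 degrees. A row lasts 1/12 s, in which the tool goes at most 41.7 mm and 7.16 degrees, less where a joint would pass 70% of its speed; a pose out of reach is approached as far as the arm can. A call with a number of a shift or a turn outside -1 to 1 is refused whole. A call with a gripper value outside its range is refused whole. "grip" is the opening, from -1 (shut) to 1 (fully open), set as the call begins (left out, the last holds). The fingers move at their own pace and stop on an object; "squeeze" is the grip in N (left out, the last holds). Time passes only in rows, so rows that repeat a pose let the fingers close. It gives the time, the measured TCP pose, the force, the opening and the grip force at its end, in the units of the state.
- status.sense(): the state, without advancing time (a new reading comes with each control period).
- capture(name): name is "scene" or "side" or "wrist"; returns a dict with "pixels" (420x560x3 uint8, blue, green, red), "fovy" (degrees; the focal length in pixels is half the picture's height over the tangent of half this angle, whatever the lens; pixels are square), "cx", "cy" (the principal point, pixels), "distortion" ([k1, k2, p1, p2, k3] as OpenCV has them; the pictures are not rectified), "R" (3x3) and "t" (3): a world point X has camera coordinates R X + t; the wrist camera has in their place "tool_from_camera" (4x4, takes a point from camera to tool coordinates, whose origin is the TCP and whose axes are the flange's). Camera axes: x right, y down, z forward; pixel columns grow to the right and rows downward; lengths in m; the calibration is good to about 2 mm. A picture is of the moment at which its call begins: read the wrist's pose just before it. There is no depth.
- order.finish_job(): hands the job in; it is judged then, once.
The state is a dict: "time": time; "joint_pos": joint angles; "joint_velocities": joint speeds; "effort": joint torques, N m; "tcp_pos": TCP position; "orientation": TCP orientation; "ft_force": force on the tool from outside, world axes, zero at the start; "wrist_torque": the same for the moment, N m; "opening": finger opening in m; "finger_force": force on a finger pad.
Only numpy, scipy, OpenCV 4.12 (cv2) and the standard library are available. Lean on these libraries where they do the work, as an engineer would, in place of code of your own. Each camera call takes 0.05 s, during which the arm holds its last target. There are 200 camera calls.

### The job

Slide the carburettor on its round base along the bench, without lifting or tipping it, onto the middle of the black rubber pad. Then swing the stiff magnifier arm (it has a black handle at its end) round until the lens hangs over the carburettor with the arm still raised, and lower it until the ball of its focus rod presses lightly (more than 2 N, never over 25 N) on the carburettor's cap. Let go and leave the ball resting there; do not shift the other things on the bench.

Things in the scene. Friction and masses are not known exactly. Their poses are not given: they have to be found in the camera images.
- stand: Magnifier's fixed foot: dark steel disc, 124 mm across, with a 22 mm post. Origin: centre of its underside on the bench. The vertical swing axis is its z axis; the horizontal pitch axis crosses it 200 mm above the bench. At swing 0 the arm points along the stand's -x axis, straight over the rubber pad.
- swing (a joint): Swing of the magnifier arm about the post (rad), stiff: it stays where it is left (about 1 N m to move). 0: arm along the stand's -x axis; positive values turn the arm clockwise seen from above (towards the stand's +y side). Range -0.5 to 1.4, starts at 0.6 to 0.9.
- pitch (a joint): Pitch of the magnifier arm about the horizontal axis at the post's top (rad), stiff and balanced by a counterweight: it stays where it is left (about 0.8 N m to move). 0: arm level; positive: lens end raised. Range -0.2 to 0.7, starts at 0.35 to 0.55. The ball meets the cap somewhat below level.
- handle (a point): Point in the middle of the arm's handle: a black upright paddle 64 mm long (along the arm), 12 mm thick, 30 mm tall, at the free end beyond the lens. In the level arm's frame it is 300 mm out from the swing axis and 4 mm above the pitch axis. x axis: along the arm, towards the post; y: across it (the 12 mm thickness); z: the arm's up.
- rod: The focus rod below the lens: 8 mm steel wire bent down from the side of the lens ring (ring 94 mm across, lens centre 220 mm out from the swing axis) with a 16 mm rubber ball under the lens centre. Origin: where the pitch axis crosses the swing axis; axes as the handle's.
- rod_tip (a point): Lowest point of the rod's ball with the arm level: 220 mm out from the swing axis, 90 mm below the pitch axis (in the arm's frame). Axes as the handle's.
- pad: Square black rubber pad, 170 mm wide, let in flush with the bench (nothing to climb). Origin: its centre, at bench height. Its centre lies 216 mm out from the swing axis, under the ball when the arm is at swing 0 and lowered.
- carb: The loose carburettor, bolted on a round dark steel base: 140 mm across, 38 mm tall, 0.85 kg or so. On it a grey aluminium body, 84 mm long throat lying along x at 38 to 78 mm height, and a round cap, 50 mm across, with flat top at 100 mm. Origin: centre of the underside.
- fluid: Bystander: black bottle with a pale label, 72 mm across, 190 mm tall. Origin: centre of the underside.
- spray: Bystander: dark spray can, 60 mm across, 170 mm tall. Origin: centre of the underside.
- wrench: Bystander: steel wrench, 170 mm long, lying. Origin: underside of the middle.
- bearing: Bystander: steel bearing ring, 72 mm across, 20 mm tall. Origin: centre of the underside.
- jar: Bystander: glass jar, 68 mm across, 75 mm tall. Origin: centre of the underside.
- carton: Bystander: small cardboard box, 90 x 70 x 60 mm. Origin: centre of the underside.

How it is judged:
By the outcome, as a careful person would: the job done as asked, in the order asked, and still so for the second after the job is handed in, with the robot touching nothing.
It also fails if it takes over 72 s, if anything falls off the work surface, if the arm or the gripper's body presses on something with over 40 N, if the wrist force passes 120 N, or if a joint passes its speed limit or range.

## Working session

There is one attempt and no reset: what is moved stays moved. The work goes in short steps, Python scripts to look and compute and a tool call to move; the robot and the scene stay as the last step left them, time stands still between calls to the robot, and variables do not carry over. Pictures are saved under pics/ and viewed, at most 10 in all, crops included, and the job is handed in when it is done.

Besides the shell and the picture viewer there is one more tool, called as name(argument=value, ...) on one line, values as JSON. play_rows: Moves the arm, as the interface text tells. Shifts and turns lie within -1 to 1; 1 stands for 15 cm of shift or 90 degrees of turn. Its arguments: {"type":"object","properties":{"dp":{"type":"array"},"rotation":{"type":"array"},"grip":{"type":"number"},"squeeze":{"type":"number"}},"required":["dp","rotation"]}

```bash
mkdir -p pics; ls; cat > h.py <<'E'
import numpy as np,cv2
from rig import status,capture,order,arm
def K(c):
    f=c["pixels"].shape[0]/2/np.tan(np.radians(c["fovy"])/2)
    return np.array([[f,0,c["cx"]],[0,f,c["cy"]],[0,0,1.]])
def ext(c,s=None):
    if "R" in c: return np.array(c["R"]),np.array(c["t"])
    from scipy.spatial.transform import Rotation as Ro
    w=s["orientation"];T=np.eye(4);T[:3,:3]=Ro.from_quat([w[1],w[2],w[3],w[0]]).as_matrix();T[:3,3]=s["tcp_pos"]
    M=np.linalg.inv(T@np.array(c["tool_from_camera"]));return M[:3,:3],M[:3,3]
def ray(c,uv,s=None):
    R,t=ext(c,s)
    p=cv2.undistortPoints(np.array(uv,float).reshape(-1,1,2),K(c),np.array(c["distortion"])).reshape(-1,2)
    d=np.c_[p,np.ones(len(p))]@R
    return -R.T@t,d
def onplane(c,uv,z,s=None):
    o,d=ray(c,uv,s); return o+d*((z-o[2])/d[:,2])[:,None]
def proj(c,X,s=None):
    R,t=ext(c,s)
    return cv2.projectPoints(np.array(X,float).reshape(-1,1,3),cv2.Rodrigues(R)[0],t,K(c),np.array(c["distortion"]))[0].reshape(-1,2)
E
python3 - <<'E'
from h import *
s=status.sense();print(s)
for n in ["scene","side","wrist"]:
    c=capture(n);cv2.imwrite(f"pics/{n}0.png",c["pixels"]);print(n,c["fovy"],ext(c,s))
    import pickle;pickle.dump((c,s),open(f"{n}0.pkl","wb"))
E
```

```text
pics
{'time': 0.0, 'joint_pos': array([-0.0682355 ,  0.41191465, -0.01274872,  1.59706937,  0.00560722,
        1.1343009 , -0.08221582]), 'joint_velocities': array([-0.00018903,  0.00169763, -0.00025638,  0.00050103,  0.00133123,
       -0.0015216 , -0.0004903 ]), 'effort': array([-1.18789325e-03, -6.00636005e+01,  6.81361444e-01, -2.99419034e+01,
        1.37590774e-02,  1.04116063e-02,  2.51732433e-05]), 'tcp_pos': array([ 6.24506507e-01, -3.86286323e-08,  2.41433307e-01]), 'orientation': array([-5.45613731e-04,  7.07077850e-01,  7.07135227e-01, -6.23185455e-04]), 'ft_force': array([ 0.07995526,  0.69173956, -0.34821683]), 'wrist_torque': array([-0.01437784,  0.00237412,  0.00740719]), 'finger_force': 0.0, 'opening': 0.08521471551176983}
scene 50.0083826326033 (array([[-0.60367137,  0.79713888,  0.01226692],
       [ 0.52305227,  0.40762473, -0.74850411],
       [-0.60166203, -0.44543426, -0.66301668]]), array([ 0.3532172 , -0.20738536,  1.68197274]))
side 44.55090369501972 (array([[ 0.88990635, -0.45581843,  0.01721162],
       [-0.30695625, -0.62633654, -0.71657547],
       [ 0.33740858,  0.63240185, -0.69729718]]), array([-0.52445882,  0.29395014,  1.14561159]))
wrist 65.86662708794572 (array([[ 9.99998540e-01,  7.45987838e-05, -1.70737272e-03],
       [ 6.00886735e-04, -9.50605203e-01,  3.10401976e-01],
       [-1.59988178e-03, -3.10402549e-01, -9.50603860e-01]]), array([-0.62347629, -0.04155292,  0.38048979]))
```

View pics/scene0.png

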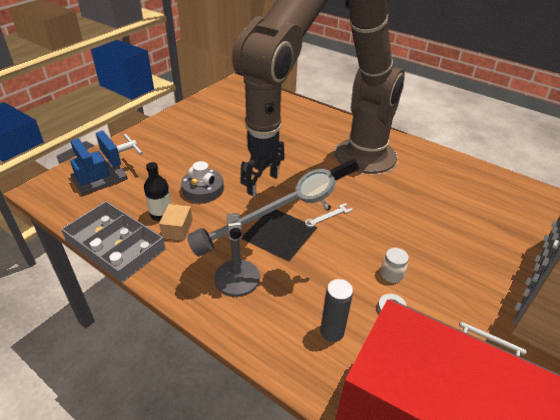

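View pics/side0.png

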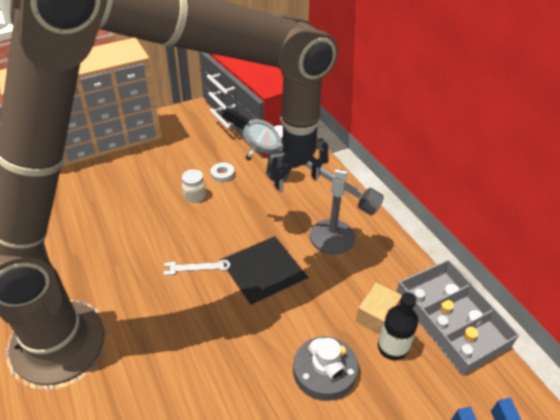

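Scene view: carb at (202,182), pad at (280,233), stand at (237,278), handle at (345,170). Side view: carb at (326,367), pad at (266,270), stand foot at (333,236), handle at (237,122). The bottle and carton stand next to the carb.

```bash
python3 - <<'E'
from h import *
import pickle
def comp(g,seed,thr,rect):
    m=(g<thr).astype(np.uint8)
    b=np.zeros_like(m);x0,y0,x1,y1=rect;b[y0:y1,x0:x1]=1
    n,l,st,_=cv2.connectedComponentsWithStats(m*b)
    k=l[seed[1],seed[0]];return (l==k).astype(np.uint8) if k else None
for n,P,cu,st in [("scene",((275,245),(235,205,330,262)),((203,190),(175,160,228,205)),(237,285)),("side",((250,275),(215,235,312,305)),((310,380),(285,330,365,400)),(333,240))]:
    c,s=pickle.load(open(n+"0.pkl","rb"));im=c["pixels"];g=im.max(2)
    print(n)
    m=comp(g,P[0],45,P[1])
    if m is not None:
        ct=max(cv2.findContours(m,0,1)[0],key=cv2.contourArea)
        pts=ct.reshape(-1,2); W=onplane(c,pts,0)
        r=cv2.minAreaRect((W[:,:2]*1000).astype(np.float32));print("pad",r)
    # approximate hand picks
    v={"scene":dict(carbbase=[[202,188]],stand=[[237,280]],cap=[[201,168]],wr=[[330,215]],jar=[[395,275]],carton=[[176,222]],fluid=[[158,215]],spray=[[334,335]],bear=[[392,305]]),
       "side":dict(carbbase=[[326,367]],stand=[[333,237]],cap=[[327,350]],wr=[[197,267]],jar=[[194,193]],carton=[[380,310]],fluid=[[396,345]],bear=[[223,172]])}[n]
    z=dict(carbbase=.038,stand=.0,cap=.1)
    for k,p in v.items(): print(k,onplane(c,p,z.get(k,0))[0].round(3))
    cv2.imwrite(f"pics/{n}_crop.png",0) if 0 else None
a=[]
c,s=pickle.load(open("scene0.pkl","rb"));d,_=pickle.load(open("side0.pkl","rb"))
A=cv2.resize(c["pixels"][140:300,140:370],None,fx=3.4,fy=3.4,interpolation=2);cv2.imwrite("pics/cs.png",A)
A=cv2.resize(d["pixels"][220:420,220:440],None,fx=3,fy=3,interpolation=2);cv2.imwrite("pics/cd.png",A)
E
```

```text
scene
carbbase [ 0.554 -0.31   0.038]
stand [0.753 0.008 0.   ]
cap [ 0.534 -0.325  0.1  ]
wr [0.371 0.069 0.   ]
jar [0.472 0.343 0.   ]
carton [ 0.693 -0.292  0.   ]
fluid [ 0.705 -0.36   0.   ]
spray [0.74  0.308 0.   ]
bear [0.571 0.382 0.   ]
side
carbbase [ 0.519 -0.345  0.038]
stand [0.752 0.006 0.   ]
cap [ 0.519 -0.339  0.1  ]
wr [0.38  0.069 0.   ]
jar [0.473 0.343 0.   ]
carton [ 0.728 -0.255  0.   ]
fluid [ 0.706 -0.354  0.   ]
bear [0.589 0.396 0.   ]
```

View pics/cs.png

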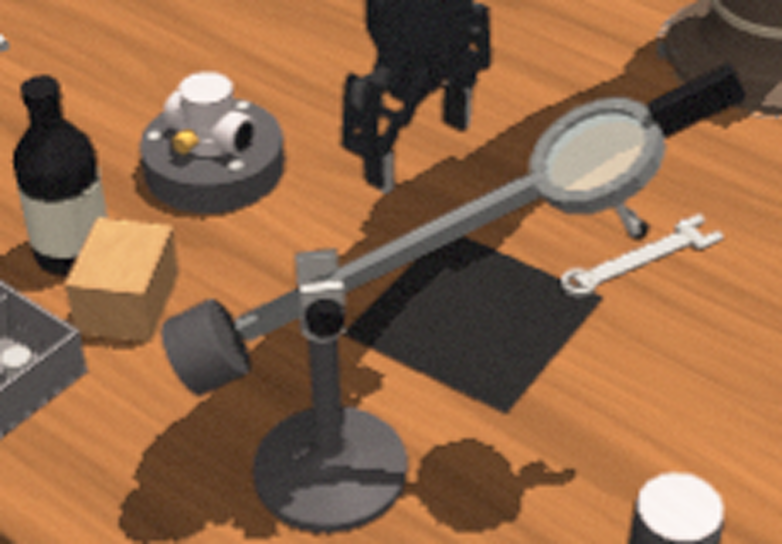

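View pics/cd.png

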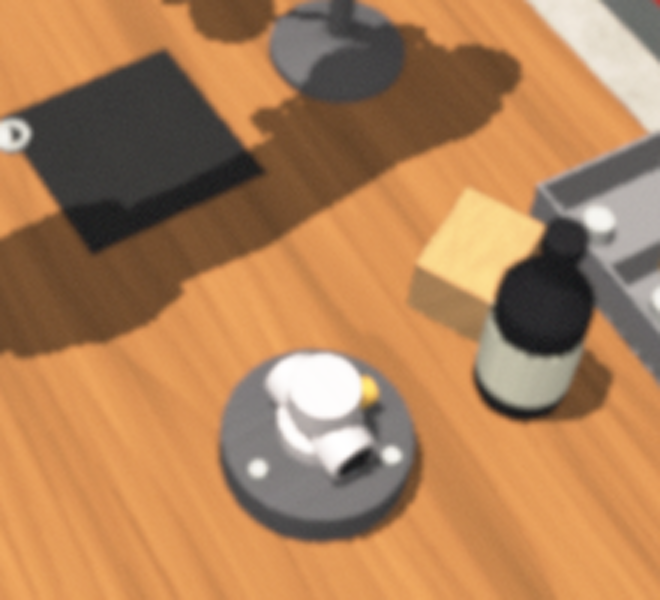

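Scene crop (3.4x): cap top at (207,88), pad corners at (602,297), (507,411), (347,333) and (455,237). Side crop (3x): cap top at (325,388), pad corners at (167,50), (265,172), (93,253) and (8,125). The wrench ring lies by the pad's far corner, clear of where the base will sit.

```bash
python3 - <<'E'
from h import *
import pickle
c,s=pickle.load(open("scene0.pkl","rb"));d,_=pickle.load(open("side0.pkl","rb"))
f=lambda p:np.array(p)/3.4+140-.3
g=lambda p:np.array(p)/3+220-.3
def show(n,ps,pd,z):
    a=onplane(c,f(ps),z)[:,:2] if ps else None;b=onplane(d,g(pd),z)[:,:2] if pd else None
    print(n,None if a is None else a.round(3).tolist(),None if b is None else b.round(3).tolist())
show("pad",[[602,297],[507,411],[347,333],[455,237]],[[8,125],[167,50],[265,172],[93,253]],0)
show("cap",[[207,88]],[[325,388]],.1)
show("capL/R",[[180,88],[234,88]],[[289,388],[361,388]],.1)
show("base",[[140,143],[285,143],[213,186]],[[221,440],[417,440],[319,350],[319,522]],.038)
show("basebot",[[210,214],[145,185]],[[319,540]],0)
show("stand",[[331,467],[254,467],[408,467],[331,527]],[[338,50],[270,50],[406,50],[338,101]],0.0)
show("boltsetc throat",[[239,132],[175,105]],[[350,452],[283,380]],.058)
show("carton bottom",[[72,320],[132,342],[168,300]],[[412,303],[492,340]],0)
show("bottle",[[60,272]],[[525,415]],0)
# handle triangulation
def tri(p,q):
    o,a=ray(c,p);u,b=ray(d,q);a=a[0];b=b[0]
    x=np.linalg.lstsq(np.c_[a,-b],u-o,rcond=None)[0];P=o+a*x[0];Q=u+b*x[1];return ((P+Q)/2).round(3),np.linalg.norm(P-Q).round(4)
print("handle",tri(f([[697,103]]),[[237,122]]))
print("lens",tri(f([[597,155]]),[[264,136]]))
E
```

```text
pad [[0.444, 0.066], [0.609, 0.078], [0.62, -0.087], [0.46, -0.089]] [[0.447, 0.058], [0.611, 0.078], [0.622, -0.086], [0.456, -0.098]]
cap [[0.525, -0.335]] [[0.522, -0.338]]
capL/R [[0.541, -0.355], [0.51, -0.315]] [[0.5, -0.327], [0.544, -0.35]]
base [[0.573, -0.387], [0.486, -0.277], [0.577, -0.286]] [[0.458, -0.312], [0.583, -0.376], [0.558, -0.279], [0.488, -0.399]]
basebot [[0.578, -0.294], [0.585, -0.374]] [[0.493, -0.396]]
stand [[0.745, 0.001], [0.783, -0.048], [0.707, 0.05], [0.791, 0.04]] [[0.752, 0.008], [0.696, 0.036], [0.808, -0.019], [0.719, -0.045]]
boltsetc throat [[0.519, -0.305], [0.526, -0.384]] [[0.527, -0.37], [0.515, -0.299]]
carton bottom [[0.758, -0.29], [0.744, -0.228], [0.687, -0.241]] [[0.661, -0.255], [0.699, -0.313]]
bottle [[0.722, -0.345]] [[0.683, -0.38]]
handle (array([0.553, 0.179, 0.33 ]), np.float64(0.0077))
lens (array([0.606, 0.137, 0.298]), np.float64(0.0034))
```

play_rows(dp=[[-0.75,-0.225,0],[-0.75,-0.225,0],[-0.75,-0.225,0],[-0.75,-0.225,0]], rotation=[[0,0,0],[0,0,0],[0,0,0],[0,0,0]], grip=1)

```text
time: 0.48
tcp_pos: [0.5885, -0.1219, 0.2422]
orientation: [0.001, 0.711, 0.703, -0.002]
ft_force: [-0.3, -0.7, 0.3]
opening: 0.0851
finger_force: 0.0
```

play_rows(dp=[[-0.75,-0.225,0],[-0.75,-0.225,0],[-0.75,-0.225,0],[-0.75,-0.225,0]], rotation=[[0,0,0],[0,0,0],[0,0,0],[0,0,0]])

```text
time: 0.82
tcp_pos: [0.554, -0.234, 0.2423]
orientation: [0.001, 0.711, 0.703, -0.002]
ft_force: [0.0, -1.8, 0.0]
opening: 0.0854
finger_force: 0.0
```

play_rows(dp=[[-0.75,-0.225,0.1],[-0.75,-0.225,0.1],[-0.75,-0.225,0.1],[-0.75,-0.225,0.1],[-0.75,-0.225,0.1],[-0.75,-0.225,0.1]], rotation=[[0,0,0],[0,0,0],[0,0,0],[0,0,0],[0,0,0],[0,0,0]])

```text
time: 1.32
tcp_pos: [0.5241, -0.3365, 0.227]
orientation: [-0.0, 0.707, 0.707, 0.0]
ft_force: [0.1, 0.4, 0.8]
opening: 0.0855
finger_force: 0.0
```

```bash
python3 - <<'E'
from h import *
s=status.sense();print(s["time"],s["tcp_pos"],s["orientation"],s["ft_force"])
c=capture("wrist");cv2.imwrite("pics/w1.png",c["pixels"])
import pickle;pickle.dump((c,s),open("w1.pkl","wb"))
print(proj(c,[[.5235,-.337,.1],[.5235,-.337,.038]],s))
g=cv2.cvtColor(c["pixels"],6);hsv=cv2.cvtColor(c["pixels"],40)
y=cv2.inRange(hsv,(18,150,120),(35,255,255));print(cv2.moments(y)["m00"]/255,np.argwhere(y).mean(0))
E
```

```text
1.3167 [ 0.52414687 -0.33654354  0.22695878] [-4.41877507e-04  7.07063119e-01  7.07150210e-01  3.61231687e-04] [0.1415513  0.41274889 0.80723051]
[[281.01502737 200.12602201]
 [281.02717633 182.36889187]]
440.0 [158.47272727 331.74090909]
```

View pics/w1.png

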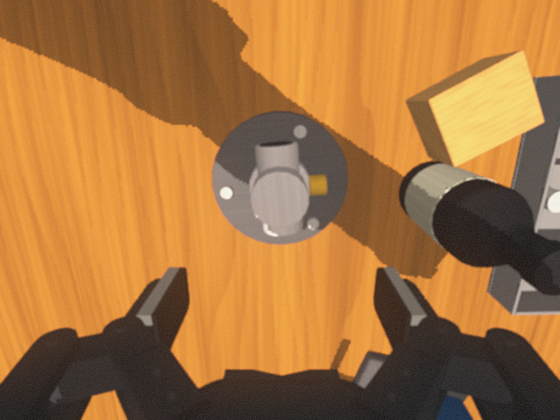

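The wrist view shows the cap at (280,195), about 4 mm further toward +y than I estimated. The yellow screw lies low on the +x side, at (318,185). I'll go down and grip the cap.

play_rows(dp=[[0.03,0,0.25],[0.03,0,0.5],[0.03,0,0.7],[0.03,0,0.85],[0.03,0,0.94],[0.03,0,0.94],[0.03,0,0.94],[0.03,0,0.94]], rotation=[[0,0,0],[0,0,0],[0,0,0],[0,0,0],[0,0,0],[0,0,0],[0,0,0],[0,0,0]])

```text
time: 2.03
tcp_pos: [0.5251, -0.3324, 0.0876]
orientation: [0.001, 0.707, 0.708, 0.0]
ft_force: [0.4, 0.7, -0.0]
opening: 0.0851
finger_force: 0.0
```

play_rows(dp=[[0,0,0],[0,0,0],[0,0,0],[0,0,0],[0,0,0],[0,0,0],[0,0,0],[0,0,0],[0,0,0],[0,0,0]], rotation=[[0,0,0],[0,0,0],[0,0,0],[0,0,0],[0,0,0],[0,0,0],[0,0,0],[0,0,0],[0,0,0],[0,0,0]], grip=-1, squeeze=30)

```text
time: 2.87
tcp_pos: [0.5237, -0.3332, 0.0875]
orientation: [0.0, 0.707, 0.707, 0.0]
ft_force: [-2.5, 1.0, 7.3]
opening: 0.0487
finger_force: 30.8
```

play_rows(dp=[[0.03,0,0],[0.09,0,0],[0.16,0.01,0],[0.23,0.01,0],[0.3,0.01,0],[0.37,0.01,0],[0.44,0.02,0],[0.51,0.02,0],[0.58,0.02,0],[0.64,0.02,0],[0.68,0.02,0],[0.7,0.02,0]], rotation=[[0,0,0],[0,0,0],[0,0,0],[0,0,0],[0,0,0],[0,0,0],[0,0,0],[0,0,0],[0,0,0],[0,0,0],[0,0,0],[0,0,0]])

```text
time: 3.87
tcp_pos: [0.5276, -0.2293, 0.0875]
orientation: [0.002, 0.707, 0.707, -0.0]
ft_force: [-0.6, -6.8, 3.9]
opening: 0.049
finger_force: 31.4
```

play_rows(dp=[[0.03,0,0],[0.09,0,0],[0.16,0.01,0],[0.23,0.01,0],[0.3,0.01,0],[0.37,0.01,0],[0.44,0.02,0],[0.51,0.02,0],[0.58,0.02,0],[0.64,0.02,0],[0.68,0.02,0],[0.7,0.02,0]], rotation=[[0,0,0],[0,0,0],[0,0,0],[0,0,0],[0,0,0],[0,0,0],[0,0,0],[0,0,0],[0,0,0],[0,0,0],[0,0,0],[0,0,0]])

```text
time: 4.87
tcp_pos: [0.5306, -0.1243, 0.0875]
orientation: [0.002, 0.707, 0.707, 0.0]
ft_force: [1.1, -7.6, 4.3]
opening: 0.049
finger_force: 31.6
```

play_rows(dp=[[0.03,0,0],[0.09,0,0],[0.16,0.01,0],[0.23,0.01,0],[0.3,0.01,0],[0.37,0.01,0],[0.44,0.02,0],[0.51,0.02,0],[0.58,0.02,0],[0.64,0.02,0],[0.68,0.02,0],[0.7,0.02,0]], rotation=[[0,0,0],[0,0,0],[0,0,0],[0,0,0],[0,0,0],[0,0,0],[0,0,0],[0,0,0],[0,0,0],[0,0,0],[0,0,0],[0,0,0]])

```text
time: 5.87
tcp_pos: [0.5337, -0.0194, 0.0875]
orientation: [0.002, 0.707, 0.707, 0.0]
ft_force: [0.6, -9.0, 7.0]
opening: 0.0489
finger_force: 31.7
```

```bash
python3 - <<'E'
from h import *
s=status.sense();print(s["time"],s["tcp_pos"],s["ft_force"])
ims=[]
for n in ["scene","side","wrist"]:
    c=capture(n)
    import pickle;pickle.dump((c,s),open(f"{n}2.pkl","wb"))
    ims.append(c["pixels"])
A=cv2.resize(ims[0][150:270,200:360],(400,300),interpolation=2);B=cv2.resize(ims[1][210:330,190:350],(400,300),interpolation=2)
C=cv2.resize(ims[2],(400,300));cv2.imwrite("pics/m2.png",np.vstack([np.hstack([A,B]),np.hstack([C,C*0])]))
E
```

```text
5.8667 [ 0.5336509  -0.01943497  0.08746342] [ 0.61054165 -9.01638733  7.00276032]
```

View pics/m2.png

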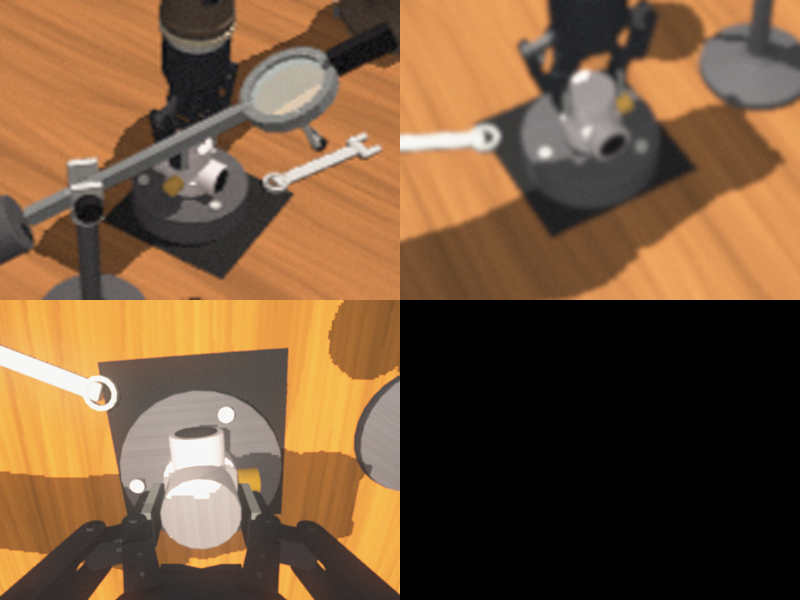

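The wrist view shows the base almost on the pad: pad corners at (99,362) and (288,349), base rim from 120 to 282 with its top at 391. The wrench ring at (102,394) is clear of it. I'll compute the last correction.

```bash
python3 - <<'E'
from h import *
import pickle
c,s=pickle.load(open("wrist2.pkl","rb"));S,_=pickle.load(open("scene2.pkl","rb"));D,_=pickle.load(open("side2.pkl","rb"))
w=lambda p:(np.array(p)-[0,300])*1.4
print("padW",onplane(c,w([[99,362],[288,349],[282,513]]),0,s)[:,:2].round(4).tolist())
print("baseW l r top",onplane(c,w([[120,462],[282,462],[201,391],[258,413],[143,413]]),.038,s)[:,:2].round(4).tolist())
print("capW",onplane(c,w([[161,512],[242,512],[201,549]]),.1,s)[:,:2].round(4).tolist())
sc=lambda p:np.array(p)/2.5+[200,150]
sd=lambda p:(np.array(p)-[400,0])/2.5+[190,210]
print("padS",onplane(S,sc([[291,195],[222,277],[108,222]]),0)[:,:2].round(4).tolist())
print("padD",onplane(D,sd([[486,125],[556,236],[692,165]]),0)[:,:2].round(4).tolist())
print("baseD",onplane(D,sd([[521,140],[658,140]]),.038)[:,:2].round(4).tolist())
print("baseS",onplane(S,sc([[133,185],[247,185]]),.038)[:,:2].round(4).tolist())
print("capD",onplane(D,sd([[592,85]]),.1)[:,:2].round(4).tolist())
print("wrench ring",onplane(c,w([[102,394]]),0.005,s)[:,:2].round(4).tolist())
E
```

```text
padW [[0.4419, 0.0681], [0.6105, 0.0788], [0.6234, -0.0896]]
baseW l r top [[0.4649, -0.0132], [0.602, -0.0134], [0.5334, 0.0452], [0.5784, 0.0283], [0.4877, 0.0283]]
capW [[0.5092, -0.0206], [0.5578, -0.0207], [0.5332, -0.0483]]
padS [[0.448, 0.0673], [0.6098, 0.0787], [0.6216, -0.0801]]
padD [[0.4535, 0.0602], [0.4593, -0.1009], [0.6208, -0.0821]]
baseD [[0.4666, -0.0047], [0.5891, -0.065]]
baseS [[0.5842, -0.0712], [0.5009, 0.0358]]
capD [[0.5379, -0.0202]]
wrench ring [[0.4432, 0.0403]]
```

play_rows(dp=[[0.02,0,0],[0.05,0,0],[0.08,0,0],[0.08,0,0],[0.08,0,0]], rotation=[[0,0,0],[0,0,0],[0,0,0],[0,0,0],[0,0,0]])

```text
time: 6.43
tcp_pos: [0.5336, -0.0074, 0.0874]
orientation: [0.001, 0.707, 0.707, 0.0]
ft_force: [0.8, -4.6, 5.9]
opening: 0.0489
finger_force: 31.6
```

play_rows(dp=[[0,0,0],[0,0,0],[0,0,0],[0,0,0],[0,0,0],[0,0,0],[0,0,0]], rotation=[[0,0,0],[0,0,0],[0,0,0],[0,0,0],[0,0,0],[0,0,0],[0,0,0]], grip=1)

```text
time: 7.02
tcp_pos: [0.5327, -0.0059, 0.0862]
orientation: [-0.0, 0.707, 0.707, -0.0]
ft_force: [0.0, -0.3, -0.8]
opening: 0.0855
finger_force: 0.0
```

play_rows(dp=[[0,0,-0.1],[0,0,-0.25],[0,0,-0.5],[0,0,-0.75],[0,0,-1],[0,0,-1]], rotation=[[0,0,0],[0,0,0],[0,0,0],[0,0,0],[0,0,0],[0,0,0]])

```text
time: 7.52
tcp_pos: [0.5362, -0.0059, 0.2437]
orientation: [0.004, 0.707, 0.707, 0.004]
ft_force: [0.5, -0.5, -0.9]
opening: 0.0856
finger_force: 0.0
```

play_rows(dp=[[0,0,-0.25],[0,0,-0.5],[0,0,-0.75],[0,0,-1],[0,0,-1],[0,0,-1]], rotation=[[0,0,0],[0,0,0],[0,0,0],[0,0,0],[0,0,0],[0,0,0]])

```text
time: 8.02
tcp_pos: [0.5336, -0.006, 0.3884]
orientation: [0.001, 0.707, 0.707, 0.002]
ft_force: [0.4, -0.3, -0.7]
opening: 0.0854
finger_force: 0.0
```

```bash
python3 - <<'E'
from h import *
import pickle
s=status.sense();print(s["time"],s["tcp_pos"],s["orientation"],s["joint_pos"])
ims=[]
for n in ["scene","side","wrist"]:
    c=capture(n);pickle.dump((c,s),open(f"{n}3.pkl","wb"));ims.append(c["pixels"])
A=cv2.resize(ims[0][130:250,250:410],(400,300),interpolation=2);B=cv2.resize(ims[1][70:190,190:350],(400,300),interpolation=2)
C=cv2.resize(ims[2],(400,300));E=cv2.resize(ims[1][210:330,190:350],(400,300),interpolation=2);cv2.imwrite("pics/m3.png",np.vstack([np.hstack([A,B]),np.hstack([C,E])]))
E
```

```text
8.0167 [ 0.53361997 -0.00598436  0.38836806] [0.00148135 0.70710414 0.70710552 0.00182618] [-0.13852331  0.15752854  0.06913956  1.59898129 -0.0111977   1.3807641
 -0.0681713 ]
```

View pics/m3.png

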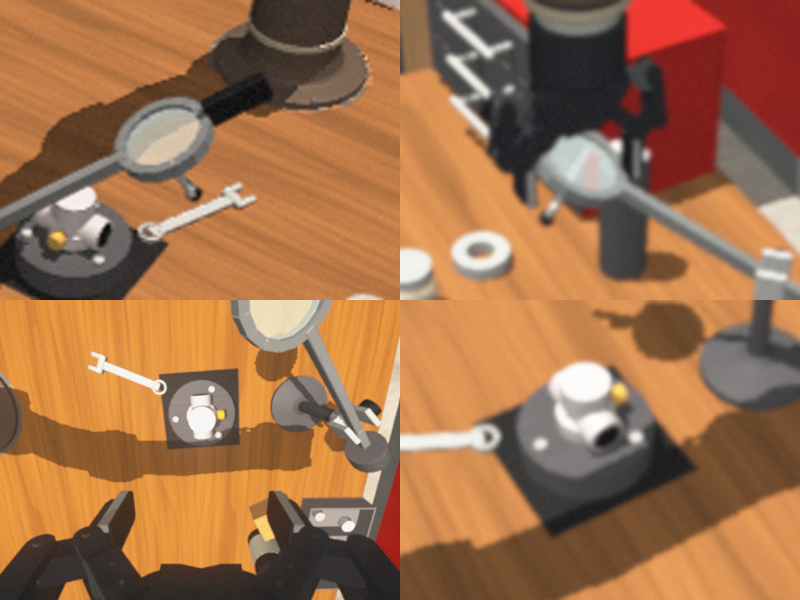

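The carb sits centred on the pad, with its base at (202,412) in the wrist picture. The handle is at (237,100) in the scene crop. I'll solve swing and pitch from rays using the arm's known geometry.

```bash
python3 - <<'E'
from h import *
import pickle
from scipy.optimize import least_squares
S,_=pickle.load(open("scene3.pkl","rb"));D,_=pickle.load(open("side0.pkl","rb"));W,s=pickle.load(open("wrist3.pkl","rb"))
st=np.array([.749,.005]);yaw=np.radians(4.0)
def P(q,r,h):
    a=np.pi+yaw-q[0];R=r*np.cos(q[1])-h*np.sin(q[1]);z=.2+r*np.sin(q[1])+h*np.cos(q[1])
    return np.array([st[0]+R*np.cos(a),st[1]+R*np.sin(a),z])
sc=lambda x,y:np.array([x/2.5+250,y/2.5+130])
pre=[(S,sc(237,100),.3,.004),(S,sc(165,139),.22,0),(D,np.array([262,136.]),.22,0),(S,sc(195,193),.22,-.082),(D,np.array([237,122.]),.3,.004)]
f=lambda q:np.concatenate([proj(c,P(q,r,h))[0]-uv for c,uv,r,h in pre])
r=least_squares(f,[.8,.45],loss="soft_l1");print(r.x,r.fun.round(1),"handle",P(r.x,.3,.004),"ball",P(r.x,.22,-.09),"outer top",P(r.x,.332,.019))
print("handle at swing0",P([0,r.x[1]],.3,.004),"final",P([0,-.045],.3,.019), "dir deg",np.degrees(np.pi+yaw-r.x[0]))
w=lambda p:(np.array(p)-[0,300])*1.4
print("carb",onplane(W,w([[202,412]]),.038,s),onplane(W,w([[202,421]]),.1,s),"pad",onplane(W,w([[160,374],[238,369],[241,443],[167,447]]),0,s).round(4).tolist())
E
```

```text
[0.80521957 0.4532342 ] [ 1.3 -0.5 -0.4  0.1 -0.   0.5 -0.6  0.3 -3.3 -3.5] handle [0.55029268 0.18477076 0.33495879] ball [0.5731049  0.16413251 0.2154194 ] outer top [0.53382934 0.19966516 0.36245634]
handle at swing0 [ 0.48169355 -0.01369189  0.33495879] final [ 0.44918111 -0.01596538  0.20548532] dir deg 137.86431702582135
carb [[ 0.53727145 -0.00713132  0.038     ]] [[ 0.53667185 -0.01352832  0.1       ]] pad [[0.4472, 0.0688, 0.0], [0.6146, 0.0791, 0.0], [0.6296, -0.0866, 0.0], [0.4551, -0.0962, 0.0]]
```

play_rows(dp=[[0.64,0.05,-0.2],[0.64,0.05,-0.2],[0.64,0.05,-0.2],[0.64,0.05,-0.2]], rotation=[[0,0,0],[0,0,0],[0,0,0],[0,0,0]])

```text
time: 8.5
tcp_pos: [0.5399, 0.0956, 0.4155]
orientation: [-0.001, 0.704, 0.71, 0.0]
ft_force: [0.3, -0.6, -0.4]
opening: 0.0856
finger_force: 0.0
```

play_rows(dp=[[0.64,0.05,0],[0.64,0.05,0],[0.64,0.05,0],[0.64,0.05,0],[0.64,0.05,0],[0.64,0.05,0],[0.64,0.05,0],[0.64,0.05,0],[0.64,0.05,0],[0.64,0.05,0],[0.64,0.05,0]], rotation=[[0,0,-0.533],[0,0,-0.533],[0,0,-0.533],[0,0,-0.533],[0,0,-0.533],[0,0,-0.533],[0,0,-0.533],[0,0,-0.533],[0,0,-0.533],[0,0,-0.533],[0,0,-0.533]])

```text
time: 9.42
tcp_pos: [0.5477, 0.1856, 0.4158]
orientation: [-0.0, 0.36, 0.933, -0.0]
ft_force: [-0.2, -0.1, 0.5]
opening: 0.0854
finger_force: 0.0
```

```bash
python3 - <<'E'
from h import *
import pickle
from scipy.spatial.transform import Rotation as Ro
s=status.sense();print(s["time"],s["tcp_pos"],s["ft_force"]);w=s["orientation"]
print(Ro.from_quat([w[1],w[2],w[3],w[0]]).as_matrix().round(3))
c=capture("wrist");pickle.dump((c,s),open("w4.pkl","wb"))
cv2.imwrite("pics/w4.png",c["pixels"])
print(proj(c,[[.5503,.1848,.335],[.5338,.1997,.3624]],s))
E
```

```text
9.4167 [0.54774877 0.18560277 0.41581837] [-0.22738756 -0.1013626   0.50734827]
[[-0.741  0.671 -0.001]
 [ 0.671  0.741 -0.   ]
 [ 0.    -0.001 -1.   ]]
[[284.39901388 222.92169407]
 [284.91992509 204.7524761 ]]
```

View pics/w4.png

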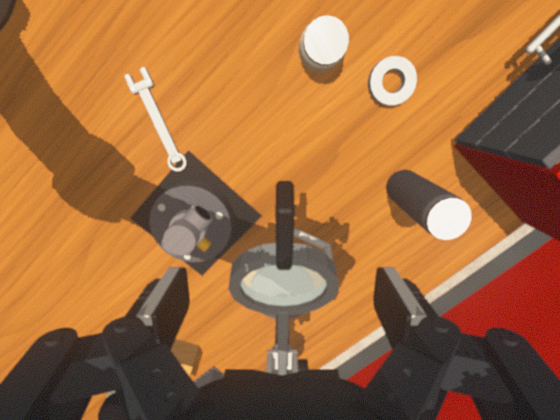

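The wrist view shows the paddle upright at column 284, rows 182 to 268, centred between the fingers. I'll go down and grip it.

play_rows(dp=[[-0.01,0.01,0.2],[-0.01,0.01,0.4],[-0.01,0.01,0.5],[-0.01,0.01,0.55],[-0.01,0.01,0.55],[-0.01,0.01,0.55]], rotation=[[0,0,0],[0,0,0],[0,0,0],[0,0,0],[0,0,0],[0,0,0]])

```text
time: 9.97
tcp_pos: [0.5502, 0.1862, 0.3345]
orientation: [0.0, 0.359, 0.933, 0.0]
ft_force: [-0.2, 0.1, 0.7]
opening: 0.0854
finger_force: 0.0
```

play_rows(dp=[[0,0,0],[0,0,0],[0,0,0],[0,0,0],[0,0,0],[0,0,0],[0,0,0],[0,0,0],[0,0,0],[0,0,0],[0,0,0],[0,0,0]], rotation=[[0,0,0],[0,0,0],[0,0,0],[0,0,0],[0,0,0],[0,0,0],[0,0,0],[0,0,0],[0,0,0],[0,0,0],[0,0,0],[0,0,0]], grip=-1, squeeze=20)

```text
time: 10.97
tcp_pos: [0.5498, 0.1862, 0.3339]
orientation: [-0.0, 0.359, 0.933, 0.0]
ft_force: [-0.9, 0.7, 1.2]
opening: 0.012
finger_force: 27.2
```

```bash
python3 - <<'E'
from h import *
from scipy.spatial.transform import Rotation as Ro
s=status.sense();p=s["tcp_pos"];print(s["time"],p,s["ft_force"],s["opening"],s["finger_force"]);w=s["orientation"]
R=Ro.from_quat([w[1],w[2],w[3],w[0]]).as_matrix();print(R.round(3))
st=np.array([.749,.005]);v=p[:2]-st;r=np.hypot(*v);a=np.degrees(np.arctan2(v[1],v[0]));print("r,a",r,a)
sw=184-a;print("to swing",sw)
for k in range(1,10):
    th=np.radians(a+sw*k/9);d=np.array([*(st+r*np.array([np.cos(th),np.sin(th)])),p[2]])-p
    print(k,((R.T@d)/.15).round(3),round(-sw*k/9/90,3))
E
```

```text
10.9667 [0.54982156 0.18617885 0.33386345] [-0.87938607  0.74856532  1.15734007] 0.0120123268053393 27.150295078754425
[[-0.743  0.669 -0.   ]
 [ 0.669  0.743  0.   ]
 [ 0.     0.    -1.   ]]
r,a 0.26925420169691383 137.70937743435178
to swing 46.29062256564822
1 [-0.006 -0.161 -0.   ] -0.057
2 [-0.027 -0.321 -0.   ] -0.114
3 [-0.063 -0.478 -0.   ] -0.171
4 [-0.112 -0.631 -0.   ] -0.229
5 [-0.174 -0.78  -0.   ] -0.286
6 [-0.25  -0.922 -0.   ] -0.343
7 [-0.338 -1.057 -0.   ] -0.4
8 [-0.438 -1.183 -0.   ] -0.457
9 [-0.549 -1.3   -0.   ] -0.514
```

play_rows(dp=[[-0.002,-0.08,0],[-0.006,-0.161,0],[-0.015,-0.241,0],[-0.027,-0.321,0],[-0.044,-0.4,0],[-0.063,-0.478,0],[-0.086,-0.555,0],[-0.112,-0.631,0],[-0.112,-0.631,0],[-0.112,-0.631,0]], rotation=[[0,0,-0.029],[0,0,-0.057],[0,0,-0.086],[0,0,-0.114],[0,0,-0.143],[0,0,-0.171],[0,0,-0.2],[0,0,-0.229],[0,0,-0.229],[0,0,-0.229]])

```text
time: 11.8
tcp_pos: [0.4987, 0.1043, 0.3339]
orientation: [-0.0, 0.187, 0.982, -0.0]
ft_force: [-2.2, 0.0, 1.5]
opening: 0.0113
finger_force: 26.8
```

```bash
cat > sw.py <<'E'
from h import *
import sys
from scipy.spatial.transform import Rotation as Ro
s=status.sense();p=s["tcp_pos"];print(s["time"],p,s["ft_force"],s["wrist_torque"],s["opening"],s["finger_force"]);w=s["orientation"]
R=Ro.from_quat([w[1],w[2],w[3],w[0]]).as_matrix();print(R.round(3))
st=np.array([.749,.005]);v=p[:2]-st;r=np.hypot(*v);a=np.degrees(np.arctan2(v[1],v[0]));print("r,a",r,a,"tool x dir",np.degrees(np.arctan2(R[1,0],R[0,0])))
sw=184-a;print("to swing",sw)
for k in range(1,7):
    th=np.radians(a+sw*k/6);d=np.array([*(st+.2693*np.array([np.cos(th),np.sin(th)])),.334])-p
    print(k,((R.T@d)/.15).round(3),round(-sw*k/6/90,3))
E
python3 sw.py
```

```text
11.8 [0.49874759 0.10428938 0.33392692] [-2.2482178   0.04199823  1.52468016] [-0.36142621  0.48217314  0.09062645] 0.011339643749233677 26.8036025762558
[[-0.93   0.367 -0.   ]
 [ 0.367  0.93  -0.   ]
 [-0.    -0.    -1.   ]]
r,a 0.26922973016693236 158.35895330902903 tool x dir 158.48810832582538
to swing 25.641046690970967
1 [-0.004 -0.134 -0.   ] -0.047
2 [-0.019 -0.267 -0.   ] -0.095
3 [-0.043 -0.398 -0.   ] -0.142
4 [-0.078 -0.528 -0.   ] -0.19
5 [-0.121 -0.654 -0.   ] -0.237
6 [-0.175 -0.777 -0.   ] -0.285
```

play_rows(dp=[[-0.001,-0.067,0],[-0.004,-0.134,0],[-0.011,-0.2,0],[-0.019,-0.267,0],[-0.03,-0.333,0],[-0.043,-0.398,0],[-0.06,-0.463,0],[-0.078,-0.528,0],[-0.121,-0.654,0],[-0.175,-0.777,0],[-0.175,-0.777,0],[-0.175,-0.777,0]], rotation=[[0,0,-0.024],[0,0,-0.047],[0,0,-0.071],[0,0,-0.095],[0,0,-0.118],[0,0,-0.142],[0,0,-0.166],[0,0,-0.19],[0,0,-0.237],[0,0,-0.285],[0,0,-0.285],[0,0,-0.285]])

```text
time: 12.8
tcp_pos: [0.4807, -0.0137, 0.3338]
orientation: [-0.0, -0.035, 0.999, -0.0]
ft_force: [-4.1, -0.6, 5.1]
opening: 0.0113
finger_force: 27.3
```

```bash
python3 sw.py; python3 - <<'E'
from h import *
import pickle
s=status.sense();ims=[]
for n in ["scene","side"]:
    c=capture(n);pickle.dump((c,s),open(f"{n}5.pkl","wb"));ims.append(c["pixels"])
A=cv2.resize(ims[0][130:310,180:340],(534,600),interpolation=2)[:, :400];B=cv2.resize(ims[1][130:310,170:330],(534,600),interpolation=2)[:,:400]
cv2.imwrite("pics/m5.png",np.hstack([A,B]))
E
```

```text
12.8 [ 0.48070527 -0.01369893  0.33378147] [-4.11718394 -0.59346366  5.11418825] [-0.55405627  0.70397649  0.34395199] 0.011292267410177175 27.270020842552185
[[-0.998 -0.07  -0.001]
 [-0.07   0.998 -0.001]
 [ 0.001 -0.001 -1.   ]]
r,a 0.26894555360642225 -176.01318973458442 tool x dir -175.9867979341823
to swing 360.01318973458444
1 [-8.950e-01 -1.555e+00 -1.000e-03] -0.667
2 [-2.69  -1.556 -0.003] -1.333
3 [-3.588e+00 -1.000e-03 -5.000e-03] -2.0
4 [-2.691  1.554 -0.006] -2.667
5 [-0.896  1.554 -0.004] -3.333
6 [ 0.002 -0.    -0.001] -4.0
```

View pics/m5.png

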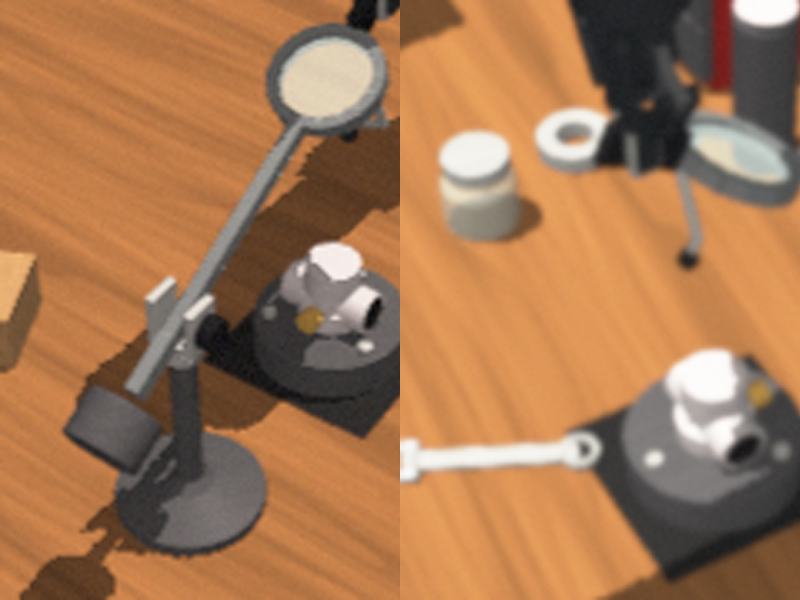

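Swing looks right: the lens is over the carb line, with the ball at side-crop (688,258). I'll release the handle, rise, shut the fingers and check the angle.

play_rows(dp=[[0,0,0],[0,0,0],[0,0,0],[0,0,0],[0,0,0],[0,0,0]], rotation=[[0,0,0],[0,0,0],[0,0,0],[0,0,0],[0,0,0],[0,0,0]], grip=1)

```text
time: 13.4
tcp_pos: [0.4809, -0.0133, 0.3337]
orientation: [0.0, -0.037, 0.999, 0.0]
ft_force: [-0.0, -0.1, 0.5]
opening: 0.0825
finger_force: 0.0
```

play_rows(dp=[[0,0,-0.1],[0,0,-0.3],[0,0,-0.5],[0,0,-0.5],[0,0,-0.5]], rotation=[[0,0,0],[0,0,0],[0,0,0],[0,0,0],[0,0,0]])

```text
time: 13.82
tcp_pos: [0.4816, -0.0135, 0.4103]
orientation: [0.002, -0.037, 0.999, 0.0]
ft_force: [-0.4, 0.4, -0.2]
opening: 0.0854
finger_force: 0.0
```

play_rows(dp=[[0,0,0],[0,0,0],[0,0,0],[0,0,0],[0,0,0],[0,0,0],[0,0,0],[0,0,0],[0,0,0],[0,0,0],[0,0,0],[0,0,0]], rotation=[[0,0,0],[0,0,0],[0,0,0],[0,0,0],[0,0,0],[0,0,0],[0,0,0],[0,0,0],[0,0,0],[0,0,0],[0,0,0],[0,0,0]], grip=-1)

```text
time: 14.82
tcp_pos: [0.4808, -0.0135, 0.4088]
orientation: [0.0, -0.037, 0.999, 0.0]
ft_force: [-0.3, 0.0, -0.1]
opening: -0.0003
finger_force: 0.0
```

```bash
python3 - <<'E'
from h import *
import pickle
from scipy.optimize import least_squares
s=status.sense();print(s["time"],s["tcp_pos"],s["ft_force"],s["opening"])
S,_=pickle.load(open("scene5.pkl","rb"));D,_=pickle.load(open("side5.pkl","rb"))
st=np.array([.749,.005]);yaw=np.radians(4.0)
def P(q,r,h):
    a=np.pi+yaw-q[0];R=r*np.cos(q[1])-h*np.sin(q[1]);z=.2+r*np.sin(q[1])+h*np.cos(q[1])
    return np.array([st[0]+R*np.cos(a),st[1]+R*np.sin(a),z])
k=600/180
pre=[(S,np.array([327,77])/k+[180,130],.22,0),(D,np.array([288,258])/k+[170,130],.22,-.082)]
f=lambda q:np.concatenate([proj(c,P(q,r,h))[0]-uv for c,uv,r,h in pre])
r=least_squares(f,[0,.45]);print(r.x,r.fun.round(1)); print("ball final",P([r.x[0],-.045],.22,-.09))
E
```

```text
14.8167 [ 0.48084648 -0.01354105  0.40880329] [-0.30623374  0.00666642 -0.07547348] -0.00030969670622684283
[-0.00602747  0.4651422 ] [-0.2  0.4  0.2 -0.2]
ball final [ 0.53389146 -0.01134532  0.10019445]
```

play_rows(dp=[[0,0,0.15],[0,0,0.3],[0.01,0,0.38],[0.02,0,0.46],[0.03,0,0.54],[0.05,0,0.62],[0.07,0,0.7],[0.09,0,0.78],[0.11,0,0.86],[0.13,0,0.94],[0.14,0,0.98],[0.14,0,1]], rotation=[[0,0,0],[0,0,0],[0,0,0],[0,0,0],[0,0,0],[0,0,0],[0,0,0],[0,0,0],[0,0,0],[0,0,0],[0,0,0],[0,0,0]])

```text
time: 15.82
tcp_pos: [0.4597, -0.0151, 0.2585]
orientation: [-0.0, -0.037, 0.999, -0.0]
ft_force: [-2.9, -0.4, 4.3]
opening: -0.0001
finger_force: 1.7
```

play_rows(dp=[[0.01,0,0.04],[0.02,0,0.08],[0.03,0,0.12],[0.04,0,0.15],[0.05,0,0.18],[0.05,0,0.2],[0.05,0,0.2],[0.05,0,0.2]], rotation=[[0,0,0],[0,0,0],[0,0,0],[0,0,0],[0,0,0],[0,0,0],[0,0,0],[0,0,0]])

```text
time: 16.48
tcp_pos: [0.452, -0.0157, 0.2285]
orientation: [-0.001, -0.037, 0.999, 0.0]
ft_force: [0.8, -0.2, 0.2]
opening: 0.0001
finger_force: 0.5
```

play_rows(dp=[[0,0,0.01],[0,0,0.02],[0,0,0.03],[0,0,0.03]], rotation=[[0,0,0],[0,0,0],[0,0,0],[0,0,0]])

```text
time: 16.82
tcp_pos: [0.4519, -0.0157, 0.2239]
orientation: [-0.001, -0.037, 0.999, -0.0]
ft_force: [-2.0, 0.4, 3.0]
opening: -0.0002
finger_force: 1.5
```

play_rows(dp=[[0,0,0.01],[0,0,0.02],[0,0,0.02]], rotation=[[0,0,0],[0,0,0],[0,0,0]])

```text
time: 17.07
tcp_pos: [0.452, -0.0157, 0.2209]
orientation: [-0.0, -0.037, 0.999, -0.0]
ft_force: [-2.6, -0.6, 2.9]
opening: 0.0002
finger_force: 1.5
```

play_rows(dp=[[0,0,0.01],[0,0,0.01]], rotation=[[0,0,0],[0,0,0]])

```text
time: 17.23
tcp_pos: [0.4523, -0.0157, 0.2196]
orientation: [-0.0, -0.037, 0.999, -0.0]
ft_force: [-2.7, -0.1, 2.3]
opening: -0.0
finger_force: 1.6
```

play_rows(dp=[[0,0,0.007],[0,0,0.007]], rotation=[[0,0,0],[0,0,0]])

```text
time: 17.4
tcp_pos: [0.4524, -0.0157, 0.2186]
orientation: [-0.0, -0.037, 0.999, -0.0]
ft_force: [-1.4, -0.1, 3.3]
opening: 0.0
finger_force: 1.6
```

play_rows(dp=[[0,0,0.007],[0,0,0.007]], rotation=[[0,0,0],[0,0,0]])

```text
time: 17.57
tcp_pos: [0.4525, -0.0157, 0.2176]
orientation: [0.0, -0.037, 0.999, -0.0]
ft_force: [-2.3, -0.4, 3.9]
opening: 0.0002
finger_force: 1.6
```

play_rows(dp=[[0,0,0.007],[0,0,0.007]], rotation=[[0,0,0],[0,0,0]])

```text
time: 17.73
tcp_pos: [0.4525, -0.0157, 0.2166]
orientation: [0.0, -0.037, 0.999, -0.0]
ft_force: [-3.1, 0.5, 3.7]
opening: -0.0002
finger_force: 2.1
```

play_rows(dp=[[0,0,0.007],[0,0,0.007]], rotation=[[0,0,0],[0,0,0]])

```text
time: 17.9
tcp_pos: [0.4525, -0.0157, 0.2161]
orientation: [0.0, -0.037, 0.999, -0.0]
ft_force: [-5.9, -0.2, 8.8]
opening: 0.0001
finger_force: 4.8
```

play_rows(dp=[[0,0,0.005],[0,0,0.005]], rotation=[[0,0,0],[0,0,0]])

```text
time: 18.07
tcp_pos: [0.4525, -0.0157, 0.2158]
orientation: [0.0, -0.037, 0.999, -0.0]
ft_force: [-6.2, -0.7, 13.8]
opening: 0.0002
finger_force: 7.3
```

Contact made: about 14 N on the handle, so roughly 15 N at the ball. Backing off straight up.

play_rows(dp=[[0,0,-0.1],[0,0,-0.3],[0,0,-0.5],[0,0,-0.5],[0,0,-0.5]], rotation=[[0,0,0],[0,0,0],[0,0,0],[0,0,0],[0,0,0]])

```text
time: 18.48
tcp_pos: [0.4537, -0.0156, 0.2912]
orientation: [0.002, -0.037, 0.999, 0.0]
ft_force: [-0.1, -0.2, -0.4]
opening: 0.0001
finger_force: 0.0
```

```bash
python3 - <<'E'
from h import *
s=status.sense();print(s["time"],s["tcp_pos"],s["ft_force"]);ims=[]
for n in ["scene","side"]:
    ims.append(capture(n)["pixels"])
A=cv2.resize(ims[0][150:300,190:350],(400,375),interpolation=2);B=cv2.resize(ims[1][170:320,190:350],(400,375),interpolation=2)
cv2.imwrite("pics/m6.png",np.hstack([A,B]))
E
```

```text
18.4833 [ 0.45374035 -0.01555364  0.29123999] [-0.06394119 -0.2137947  -0.36025907]
```

View pics/m6.png

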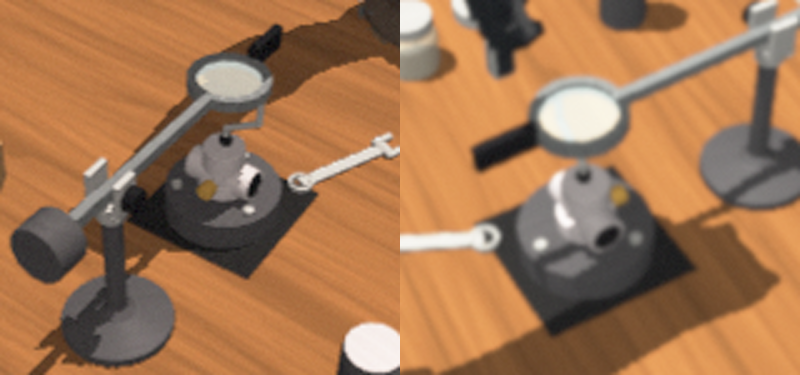

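The ball sits on the middle of the cap, the base is centred on the pad, the bystanders show no shift, and the gripper is clear. Handing in.

```bash
python3 -c "
from h import *
print(order.finish_job())"
```

```text
the job is handed in; nothing more can be done
None
```

I handed the job in at about 18.5 s: the carburettor is on the middle of the pad, the lens is over it, and the ball rests on its cap with the robot clear; I estimate a peak press of about 15 N, but did not measure the force left after letting go.

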